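# Join two pine boards with a cam lock

## Task

Push the small board up to the big board until its bolt head bottoms in the cam disc. Then take the stubby driver from its block, seat its blade in the cam's slot and turn clockwise until the gap is closed and the joint is firmly tight, stopping there: over-tightening crushes it. Stand the driver back in its block and leave everything else where it is.

Things in the scene. Friction and masses are not known exactly. Their poses are not given: they have to be found in the camera images.
- panel: Big pine board, fixed flat on the bench, 140 (x) x 102 (y) x 40 mm high, with a routed pocket for the cam disc and an open channel from it to its +y edge. Origin on the bench under the cam's axis; the +y edge, to be joined, is 32 mm from the origin, the -y edge 70 mm; the board is centred in x. z up.
- cam_slot (a point): Centre of the top face of the round steel cam disc (40 mm across) in the big board, 41 mm above the bench (1 mm proud). x runs along its screwdriver slot (20 long, 5 wide, 10 mm deep, plain edges), z up; turns with the cam. With the cam at 0 its x is the panel's x. The mouth for the bolt is under the disc.
- cam (a joint): Angle of the cam disc (rad): 0 = open, grows clockwise seen from above, stop at 2.1; starts at 0.08 to 0.22. Turns freely against about 0.06 N m, takes hold of the bolt head at 0.3 to 0.6 and closes the gap by about 4 mm per rad. How far the bolt stands out is not measured (+-1.25 mm), so the gap closes anywhere from 0.65 to 1.4. It stays where it is left.
- leaf (a joint): Gap between the small and the big board (m), 0 = closed; starts at 0.018 to 0.032. About 3 N of friction. Pushed in by hand the small board bottoms at a gap of 0.1 to 3.4 mm, felt as a stop; the cam must draw in the rest.
- leaf_edge (a point): Middle of the top edge of the outer face of the small pine board (140 x 60 x 40 mm high), 40 mm above the bench. The outer face looks along +y (the panel's +y); the board slides only along y, towards -y to close. It lies flat on the bench, guided, and cannot lift.
- bolt_root (a point): Where the steel bolt leaves the small board's inner face, 21 mm above the bench; it points to the cam, its head 6 mm across, about 21 mm out. Once the gap is closed its pull rises about 80 N per rad of cam and the driver's torque about 0.008 N m per N of pull. Firm is 10 to 22 N, 0.09 to 0.18 N m over free turning; over 30 N is over-tightened. Pushing in, keep under 50 N.
- driver: Stubby screwdriver standing blade down in its block. Origin at the middle of the blade's tip, z up along the shank. Blade 16 mm wide along x, 3 mm thick along y, 14 mm long; shank 10 mm across up to 42 mm; square pale wood handle 26 x 26 mm, flats along x and y, from 42 to 97 mm above the tip. About 100 g.
- block: Dark wood tool block, fixed on the bench, 75 x 75 x 44 mm high, with a round hole 21 mm across through its middle. Origin on the bench under the hole. The driver hangs in it with the underside of its handle on the block's top, its tip 2 mm above the bench; any turn about the upright.
- jar: Bystander: glass jar, 60 mm across, 75 mm high; origin under it.
- offcut: Bystander: pine offcut 90 x 45 x 22 mm; origin under it.
- spool: Bystander: metal spool 48 mm across, 42 mm high; origin under it.
- slim_driver: Bystander: long slim screwdriver, 200 mm, lying beyond the boards; origin under its middle.
- spare_cam: Bystander: plain steel disc 40 mm across, 12 mm high, lying on the bench; origin under it.
- dowel_stick: Bystander: wood stick 50 x 12 x 12 mm lying on the big board at its corner away from the small board, nearer the robot; origin under it.
- tape: Bystander: grey tape measure 65 x 40 x 60 mm; origin under it.
- spanner: Bystander: steel spanner, 180 mm, lying; origin under its middle.
Things that resemble listed ones, but are neither listed nor needed, are in the scene too. Leave any green or pink look-alike of the driver alone. What is shaped like the block but red is not meant.

How it is judged:
By the outcome, as a careful person would: the job done as asked, in the order asked, and still so for the second after the job is handed in, with the robot touching nothing.
It also fails if it takes over 72 s, if anything falls off the work surface, if the arm or the gripper's body presses on something with over 40 N, if the wrist force passes 120 N, or if a joint passes its speed limit or range.

## Robot

A 6-joint arm with a two-finger parallel gripper is mounted at the origin on the work surface. World frame = base frame: x ahead of the robot, y to its left, z up, the work surface at z = 0. Lengths are in m, angles in rad, forces in N, time in s.
With the tool pointing down it reaches from about 0.325 to 0.75 m from the base axis. Payload 7.6 kg.
Tool frame: the origin (TCP) lies midway between the tips of the shut fingers; the grasp point (between the pads) lies 19 mm behind it (bot.tcp_to_grasp is the distance from the TCP to the grasp point, in m); z points along the fingers, y is the direction in which the jaws open and shut (so a half turn about z gives the same grasp; the last joint's range is limited). The gripper opens to 85 mm and grips with 20 to 120 N. Pads are 22 mm wide; open, the fingers measure 114 mm over their backs; the gripper's body (76 mm by 85 mm) begins 54 mm behind the grasp point. The pads swing forward as they close: fully open they stand 13 mm farther back than shut.
Start: joints at [-1.37, 0.052, 1.401, -0, 1.689, -0.07], TCP at [0.14, -0.506, 0.231] pointing down, gripper open.
Joint ranges: [-2.9, 2.9], [-0.91, 2.17], [0.12, 2.37], [-1.06, 4.2], [0.26, 2.73], [-2.93, 2.93]. Speed limits (rad/s): [2.57, 2.57, 3.01, 3.14, 3.14, 3.14].

## Interface

Orientations are given as [roll, pitch, yaw] about the fixed x, y, z axes, in that order (R = Rz(yaw) Ry(pitch) Rx(roll)).
In Python, from station import bot gives the robot as it stands.
- The arm moves only by the tool move_arm, never from a script. Its argument "series" is one flat list of numbers, 7 for each row, row after row: the opening, from -1 (shut) to 1 (fully open), then the shift along the tool's x, y, z in m, then the turn, a rotation vector about the tool's x, y, z in rad. A call has 1 to 5 rows; each row shifts and turns the pose as measured when the row begins, along the tool's axes as they then stand; what a row does not reach is not made up. A row lasts 1/8 s, in which the tool goes at most 62.5 mm and 10.7 degrees, less where a joint would pass 70% of its speed; a pose out of reach is approached as far as the arm can. A call with a gripper value outside its range is refused whole. The fingers move at their own pace and stop on an object; "squeeze" is the grip in N (left out, the last holds). Time passes only in rows, so rows that do not move let the fingers close. It gives the time, the measured TCP pose, the force and the opening at its end, in the units of the state.
- bot.get_obs(): the state, without advancing time (a new reading comes with each control period).
- bot.grab_frame(name): name is "scene" or "top"; returns a dict with "frame" (384x512x3 uint8, red, green, blue), "fx", "fy", "cx", "cy" (pixels), "dist_coeffs" ([k1, k2, p1, p2, k3] as OpenCV has them; the pictures are not rectified), "world_from_camera" (4x4, takes a point from camera to world coordinates). Camera axes: x right, y up, looking along -z (the intrinsics and any distortion apply to the point x, -y, -z); pixel columns grow to the right and rows downward; lengths in m; the calibration is good to about 2 mm. A picture is of the moment at which its call begins. There is no depth.
- bot.hand_in(): hands the job in, once; it reports no verdict.
The state is a dict: "time": time; "joint_pos": joint angles; "qd": joint speeds; "tau": joint torques, N m; "ee_pos": TCP position; "eef_rot": TCP orientation; "force": force on the tool from outside, world axes, zero at the start; "ft_torque": the same for the moment, N m; "grip_width": finger opening in m.
Only numpy, scipy, OpenCV 4.12 (cv2) and the standard library are available. Lean on these libraries where they do the work, as an engineer would, in place of code of your own. Each camera call takes 0.05 s, during which the arm holds its last target. There are 200 camera calls.

## Working session

There is one attempt and no reset: what is moved stays moved. The work goes in short steps, Python scripts to look and compute and a tool call to move; the robot and the scene stay as the last step left them, time stands still between calls to the robot, and variables do not carry over. Pictures are saved under pics/ and viewed, about 8 in all and at most 12, crops included, and the job is handed in when it is done.

Besides the shell and the picture viewer there is one more tool, called after "Call:" by a JSON object that holds its "name" and its "arguments". move_arm: Moves the arm, as the interface text tells. Its arguments: {"type":"object","properties":{"series":{"type":"array","items":{"type":"number"}},"squeeze":{"type":"number"}},"required":["series"]}

```bash
ls; mkdir -p pics
cat > h.py <<'E'
import numpy as np, cv2
from station import bot
def grab(name,fn=None):
    f=bot.grab_frame(name)
    if fn: cv2.imwrite('pics/'+fn+'.png',f['frame'][:,:,::-1])
    return f
def ray(f,u,v):
    K=np.array([[f['fx'],0,f['cx']],[0,f['fy'],f['cy']],[0,0,1.]])
    p=cv2.undistortPoints(np.array([[[u,v]]],float),K,np.array(f['dist_coeffs'],float))[0,0]
    T=np.array(f['world_from_camera']); d=T[:3,:3]@np.array([p[0],-p[1],-1.]); return T[:3,3],d/np.linalg.norm(d)
def onz(f,u,v,z):
    o,d=ray(f,u,v); return o+d*(z-o[2])/d[2]
def two(f,a,g,b):
    o1,d1=ray(f,*a);o2,d2=ray(g,*b)
    s=np.linalg.lstsq(np.c_[d1,-d2],o2-o1,rcond=None)[0]
    p,q=o1+s[0]*d1,o2+s[1]*d2; return (p+q)/2,np.linalg.norm(p-q)
def proj(f,P):
    T=np.linalg.inv(np.array(f['world_from_camera'])); p=T[:3,:3]@np.array(P)+T[:3,3]
    K=np.array([[f['fx'],0,f['cx']],[0,f['fy'],f['cy']],[0,0,1.]])
    q=np.array([p[0],-p[1],-p[2]]); return cv2.projectPoints(q[None],np.zeros(3),np.zeros(3),K,np.array(f['dist_coeffs'],float))[0].ravel()
E
python3 - <<'E'
from h import *
a=grab('scene','s0');b=grab('top','t0')
for f in(a,b): print(np.round(f['world_from_camera'],3).tolist(),f['fx'],f['dist_coeffs'])
print(bot.get_obs())
im=np.hstack([cv2.imread('pics/s0.png'),cv2.imread('pics/t0.png')])
E
```

```text
pics
[[0.053, -0.745, 0.665, 1.274], [0.998, 0.03, -0.047, -0.067], [0.015, 0.667, 0.745, 0.857], [0.0, 0.0, 0.0, 1.0]] 422.49681579705947 [-0.02697772  0.          0.          0.          0.        ]
[[0.016, 0.996, -0.089, 0.437], [-1.0, 0.015, -0.007, -0.018], [-0.006, 0.089, 0.996, 1.33], [0.0, 0.0, 0.0, 1.0]] 435.88765848370986 [-0.0813963  0.         0.         0.         0.       ]
{'time': 0.1, 'joint_pos': array([-1.37029982e+00,  5.27843179e-02,  1.40161415e+00, -5.15145067e-06,
        1.68860632e+00, -7.02890465e-02]), 'qd': array([ 0.00055845,  0.0001996 , -0.00260476,  0.00024414, -0.00053495,
        0.00135876]), 'tau': array([ 6.23058404e-04, -3.82581711e+01, -3.60984921e+01, -6.17156502e-05,
        4.78506874e-03,  1.63754595e-05]), 'ee_pos': array([ 0.14040437, -0.50559984,  0.2305557 ]), 'eef_rot': array([-3.14018365e+00, -9.40716371e-05,  2.70784890e-01]), 'force': array([ 0.1124554 , -0.13875181,  0.93142569]), 'ft_torque': array([-0.03099235, -0.00100174,  0.03106834]), 'grip_width': 0.08522554558875434}
```

View pics/s0.png

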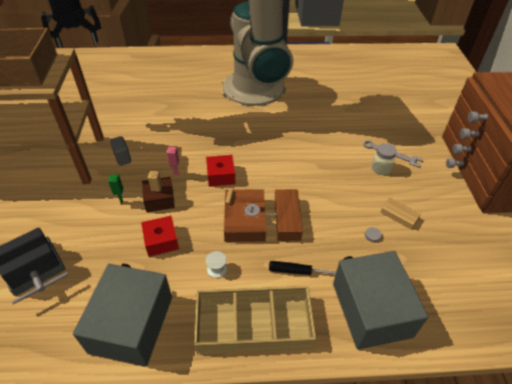

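View pics/t0.png

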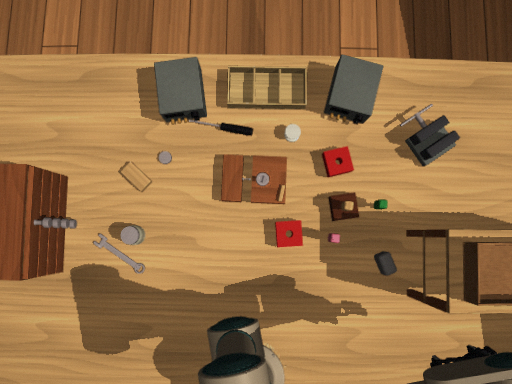

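The scene view shows the boards at about (262,215) with the cam at (252,210). The dark block with the pale driver is at (156,188). Look-alikes to avoid are green (116,185), pink (173,160), and the red blocks (220,170) and (160,236). In the top view the block and driver are at (345,206), the cam at (263,179) and the small board at (232,178). I choose the pale handle in the dark block and will check it in a close crop.

Run:
```python
import cv2,numpy as np
s=cv2.imread('pics/s0.png');t=cv2.imread('pics/t0.png')
def c(i,x,y,w,h,k=6): return cv2.resize(i[y:y+h,x:x+w],(w*k,h*k),interpolation=cv2.INTER_CUBIC)
# left: block (both), right: boards (both); k=6
A=np.hstack([c(s,135,160,48,56,5),c(s,215,180,95,56,5)])
B=np.hstack([c(t,322,180,48,60,5),c(t,213,145,95,60,5)])
cv2.imwrite('pics/c0.png',np.vstack([A,B])); print(A.shape,B.shape)
```

```text
(280, 715, 3) (300, 715, 3)
```

View pics/c0.png

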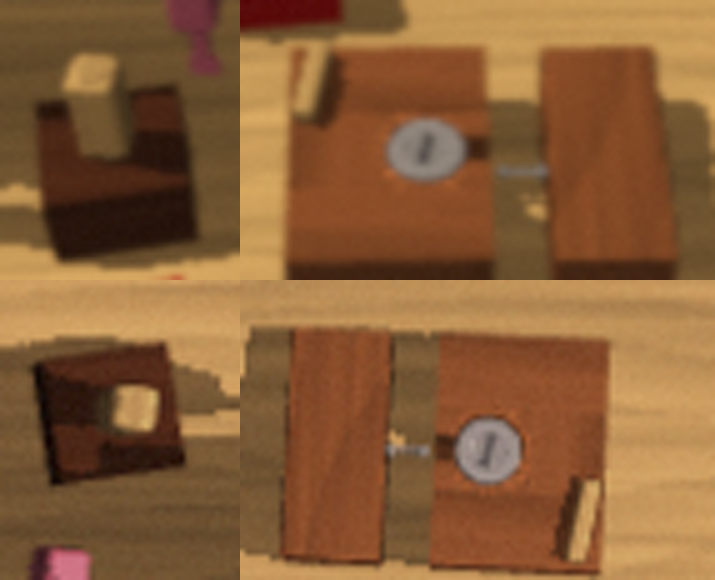

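The crops show a pale square handle standing in the dark block, so the choice is confirmed. The boards are apart with the bolt in between, the cam slot is nearly along the panel's x, and the stick lies on the big board's near corner. Next I measure.

Run:
```python
from h import *
a=grab('scene');b=grab('top')
S=lambda u,v,w=215: ((u-(240 if w==215 else 0))/5+w-.4, v/5+(180 if w==215 else 160)-.4)
Tt=lambda u,v,w=213: ((u-(240 if w==213 else 0))/5+w-.4,(v-280)/5+(145 if w==213 else 180)-.4)
L={'cam':((426,150),(488,450)),'pNearFar -y':((288,47),(600,570)),'p +y near':((486,47),(432,566)),'p +y far':((495,262),(440,333)),'p -y far':((288,262),(608,343)),
'l out near':((655,47),(283,558)),'l out far':((677,262),(293,328)),'l in near':((541,48),(382,565)),'l in far':((553,262),(390,330))}
for k,(s,t) in L.items():
    p,e=two(a,S(*s),b,Tt(*t)); z=.041 if k=='cam' else .04
    print(k,p.round(4),round(e,4),'onz s',onz(a,*S(*s),z)[:2].round(4),'t',onz(b,*Tt(*t),z)[:2].round(4))
M={'handle':((95,66),(136,408)),'blk r near':((38,103),(185,465) ),'b1':((178,87),(52,483)),'b2':((197,185),(45,364)),'b3':((45,210),(165,345))}
# scene left = -y, near robot = top of picture; top view: right = -y, bottom = near robot
M={'handle':((95,66),(136,408)),'near -y':((38,103),(185,465)),'near +y':((178,87),(58,482)),'far +y':((190,185),(45,362)),'far -y':((48,210),(165,345))}
for k,(s,t) in M.items():
    s=S(*s,135);t=Tt(*t,322);p,e=two(a,s,b,t); z=.099 if k=='handle' else .044
    print(k,p.round(4),round(e,4),onz(a,*s,z)[:2].round(4),onz(b,*t,z)[:2].round(4))
# slot angle: dark pixels in cam, both views
for n,f,c in(('s',a,S(426,150)),('t',b,Tt(488,450))):
    g=cv2.cvtColor(f['frame'],cv2.COLOR_RGB2GRAY).astype(float);x,y=map(int,np.round(c))
    P=[];W=[]
    for v in range(y-4,y+5):
        for u in range(x-4,x+5):
            q=onz(f,u,v,.041)[:2]-onz(f,*c,.041)[:2]
            if np.hypot(*q)<.013: P.append(q);W.append(max(0,115-g[v,u]) if 0 else g[v,u])
    P=np.array(P);W=np.array(W);W=np.clip(np.percentile(W,70)-W,0,None)
    m=(W[:,None]*P).sum(0)/W.sum();Cv=((P-m).T*W)@(P-m)/W.sum();w,V=np.linalg.eigh(Cv);print(n,'slot dir',np.degrees(np.arctan2(V[1,1],V[0,1])),w,m)
```

```text
cam [ 0.5948 -0.0317  0.0359] 0.0004 onz s [ 0.599  -0.0321] t [ 0.5942 -0.0314]
pNearFar -y [ 0.5238 -0.1001  0.0382] 0.0022 onz s [ 0.5254 -0.1011] t [ 0.5237 -0.0989]
p +y near [0.525  0.0019 0.0351] 0.0021 onz s [0.5295 0.0025] t [0.5246 0.0008]
p +y far [ 0.6654 -0.0017  0.0347] 0.0001 onz s [ 0.6693 -0.0021] t [ 0.6645 -0.0017]
p -y far [ 0.661  -0.1022  0.0344] 0.0012 onz s [ 0.6652 -0.1013] t [ 0.66   -0.1024]
l out near [0.5284 0.091  0.035 ] 0.0025 onz s [0.533  0.0913] t [0.5279 0.0893]
l out far [0.6676 0.087  0.0325] 0.0003 onz s [0.6731 0.0855] t [0.6663 0.0865]
l in near [0.5252 0.0314 0.0333] 0.0014 onz s [0.5313 0.0313] t [0.5247 0.0304]
l in far [0.6667 0.0274 0.0348] 0.0021 onz s [0.6705 0.0258] t [0.6659 0.0283]
handle [ 0.5152 -0.277   0.097 ] 0.0017 [ 0.5173 -0.2756] [ 0.5151 -0.2775]
near -y [ 0.4854 -0.319   0.0405] 0.0001 [ 0.4888 -0.3178] [ 0.4853 -0.3182]
near +y [ 0.4744 -0.2449  0.0382] 0.0023 [ 0.4799 -0.2448] [ 0.4742 -0.2427]
far +y [ 0.5455 -0.2348  0.0389] 0.0019 [ 0.5502 -0.2328] [ 0.5451 -0.2349]
far -y [ 0.557  -0.307   0.0359] 0.0027 [ 0.5642 -0.3033] [ 0.5564 -0.3066]
s slot dir 166.93161672672213 [8.70616138e-06 3.00839060e-05] [-0.00096287 -0.00052071]
t slot dir 164.233916044074 [7.50130704e-06 4.11468568e-05] [-0.00014226  0.0001053 ]
```

Call:
{"name": "move_arm", "arguments": {"series": [-1,0,0,0,0,0,0.15,-1,0,0,0,0,0,0.15,-1,0.03,-0.045,0,0,0,0,-1,0.03,-0.045,0,0,0,0,-1,0.03,-0.045,0,0,0,0]}}

```text
time: 0.82
ee_pos: [0.236, -0.3723, 0.2288]
eef_rot: [-3.137, 0.001, -0.045]
force: [-0.1, -0.6, -0.4]
grip_width: 0.0002
```

Call:
{"name": "move_arm", "arguments": {"series": [-1,0.03,-0.045,0,0,0,0,-1,0.03,-0.045,0,0,0,0,-1,0.03,-0.045,0,0,0,0,-1,0.03,-0.045,0,0,0,0,-1,0.03,-0.045,0,0,0,0]}}

```text
time: 1.45
ee_pos: [0.3997, -0.1465, 0.2295]
eef_rot: [-3.138, -0.0, -0.047]
force: [1.0, -1.6, -0.5]
grip_width: 0.0002
```

Call:
{"name": "move_arm", "arguments": {"series": [-1,0.035,-0.05,0,0,0,-0.02,-1,0.035,-0.05,0,0,0,0,-1,0.035,-0.05,0,0,0,0,-1,0.035,-0.05,0,0,0,0,-1,0.035,-0.05,0,0,0,0]}}

```text
time: 2.08
ee_pos: [0.5853, 0.1053, 0.2304]
eef_rot: [-3.139, -0.002, -0.026]
force: [0.5, -1.2, 0.1]
grip_width: -0.0
```

Call:
{"name": "move_arm", "arguments": {"series": [-1,0.01,-0.045,0,0,0,0,-1,0,0,0.06,0,0,0,-1,0,0,0.06,0,0,0,-1,0,0,0.05,0,0,0,-1,0,0,0.01,0,0,0]}}

```text
time: 2.7
ee_pos: [0.5985, 0.1571, 0.0447]
eef_rot: [-3.139, -0.002, -0.02]
force: [-0.4, -0.1, -0.4]
grip_width: -0.0
```

Call:
{"name": "move_arm", "arguments": {"series": [-1,0,0.02,0.025,0,0,0,-1,0,0.015,0,0,0,0,-1,0,0.01,0,0,0,0,-1,0,0.005,0,0,0,0,-1,0,0.005,0,0,0,0]}}

```text
time: 3.32
ee_pos: [0.602, 0.1017, 0.0278]
eef_rot: [-3.135, -0.014, -0.02]
force: [0.3, 4.9, -2.9]
grip_width: 0.0003
```

Call:
{"name": "move_arm", "arguments": {"series": [-1,0,0.005,0,0,0,0,-1,0,0.005,0,0,0,0,-1,0,0.004,0,0,0,0]}}

```text
time: 3.7
ee_pos: [0.6016, 0.0886, 0.028]
eef_rot: [-3.133, -0.014, -0.018]
force: [-0.2, 4.2, -1.6]
grip_width: 0.0001
```

Call:
{"name": "move_arm", "arguments": {"series": [-1,0,0.004,0,0,0,0,-1,0,0.004,0,0,0,0]}}

```text
time: 3.95
ee_pos: [0.6014, 0.0804, 0.028]
eef_rot: [-3.133, -0.014, -0.018]
force: [-1.0, 3.6, -1.3]
grip_width: 0.0001
```

Call:
{"name": "move_arm", "arguments": {"series": [-1,0,0.003,0,0,0,0]}}

```text
time: 4.08
ee_pos: [0.6013, 0.0771, 0.028]
eef_rot: [-3.133, -0.014, -0.018]
force: [-1.2, 3.8, -1.4]
grip_width: -0.0
```

Call:
{"name": "move_arm", "arguments": {"series": [-1,0,0.002,0,0,0,0]}}

```text
time: 4.2
ee_pos: [0.6013, 0.0758, 0.028]
eef_rot: [-3.131, -0.014, -0.018]
force: [-0.4, 11.6, -1.8]
grip_width: 0.0001
```

Call:
{"name": "move_arm", "arguments": {"series": [-1,0,0.002,0,0,0,0]}}

```text
time: 4.32
ee_pos: [0.6012, 0.0755, 0.0281]
eef_rot: [-3.127, -0.014, -0.017]
force: [-0.8, 14.6, -0.8]
grip_width: -0.0001
```

Call:
{"name": "move_arm", "arguments": {"series": [-1,0,0.003,0,0,0,0]}}

```text
time: 4.45
ee_pos: [0.6012, 0.0753, 0.0282]
eef_rot: [-3.122, -0.015, -0.016]
force: [0.7, 17.0, -2.4]
grip_width: 0.0004
```

Call:
{"name": "move_arm", "arguments": {"series": [-1,0,-0.01,0,0,0,0,-1,0,-0.03,0,0,0,0,-1,0,0,-0.06,0,0,0,-1,0,0,-0.06,0,0,0,-1,0,0,-0.05,0,0,0]}}

```text
time: 5.08
ee_pos: [0.5977, 0.1109, 0.1983]
eef_rot: [-3.131, -0.006, -0.018]
force: [0.7, 0.0, 0.1]
grip_width: -0.0002
```

Run:
```python
from h import *
a=grab('scene','s1');b=grab('top','t1');o=bot.get_obs();print(o['ee_pos'],o['joint_pos'])
s,t=cv2.imread('pics/s1.png'),cv2.imread('pics/t1.png')
def c(i,x,y,w,h,k=5): return cv2.resize(i[y:y+h,x:x+w],(w*k,h*k),interpolation=cv2.INTER_CUBIC)
A=np.hstack([c(s,135,160,48,56),c(s,215,180,95,56)]);B=np.hstack([c(t,322,180,48,60),c(t,213,145,95,60)])
cv2.imwrite('pics/c1.png',np.vstack([A,B]))
# handle top mask (pale in both views)
for n,f,(x,y) in(('s',a,(154,175)),('t',b,(349,206))):
    hsv=cv2.cvtColor(f['frame'],cv2.COLOR_RGB2HSV);r=f['frame'][y-14:y+18,x-14:x+14]
    h=hsv[y-14:y+18,x-14:x+14];print(n);print(h[...,2][::1, ::1][4:24] if n=='t' else '')
```

```text
[0.6002759  0.11116698 0.20416245] [0.11795775 0.28713473 1.19204295 0.01019951 1.64321037 1.70756539]
s

t
[[ 76  80  75  78  79  81  78  80  80  84  85  85  85  83  83  86  82  82
   80  83 100 134 180 196 194 201 199 196]
 [ 81  83  86  86  84  83  81  83  86  83  84  81  84  82  84  85  84  83
   84  86  89 105 135 145 143 182 194 198]
 [ 83  85  83  87  87  84  84  80  81  85  84  82  83  86  85  87  84  84
   82  85  85 108 119 121 119 139 149 147]
 [ 67  81  82  79  85  81  82  83  83  86  85  80  84  87  82  84  86  87
   84  87  81 105 122 127 128 125 125 126]
 [ 48  52  54  55  67  77  77  77  77  78  75  71  73  75  78  84  84  83
   82  82  81  97 118 126 124 125 128 128]
 [ 40  43  44  41  51  56  53  57  60  69 111 152 162 167 164 156 136 107
   89  81  79  92 116 127 121 122 121 123]
 [ 43  50  47  42  45  45  49  58  57  82 145 188 201 194 194 194 198 192
  142  81  77  87 112 121 125 123 121 121]
 [ 45  43  48  47  44  46  52  60  57  87 120 172 200 193 192 198 206 209
  153  79  79  84 107 123 122 120 120 121]
 [ 44  46  45  46  44  49  54  62  59  91 133 178 199 19
[... 648 characters left out ...]
 75  81  79  77  78  79  74  75  73  70  71  77  92 101 112 108 115  90
   77  83  79  74  72 171 202 202 199 200]
 [ 78  75  80  73  74  74  77  73  73  74  71  77  78  74  79  75  74  75
   76  74  73  79  72 120 142 144 143 142]
 [ 75  76  80  75  81  79  74  67  53  65  76  75  79  75  67  65  75  74
   78  74  75  78  78  93 117 122 120 119]
 [ 79  77  78  77  80  76  65  48  45  48  51  52  52  51  46  52  52  53
   54  54  50  54  56  72 114 126 123 126]
 [ 76  79  76  78  77  78  64  42  44  45  44  43  45  46  45  46  45  44
   48  46  44  44  49  58 109 123 124 124]
 [ 74  77  77  79  79  76  67  42  47  45  46  43  44  48  43  44  49  49
   47  46  45  45  47  49 107 123 124 127]]
```

```bash
cat >> h.py <<'E'
def plan(target,yaw,n):
    "rows (tool axes) from the present pose to target (xyz) and yaw, tool down"
    o=bot.get_obs();p=np.array(o['ee_pos']);y0=o['eef_rot'][2];d=(np.array(target)-p)/n;w=(yaw-y0)/n
    print('from',p.round(4),round(y0,3),'q6',round(o['joint_pos'][5],3),'turn/row',round(-w,3))
    for i in range(n):
        c,s=np.cos(y0+w*i),np.sin(y0+w*i);print(np.round([c*d[0]+s*d[1],s*d[0]-c*d[1],-d[2]],4).tolist())
E
python3 - <<'E'
from h import *
a=grab('scene');b=grab('top')
print('pink',two(a,(173,152),b,(335,238)),'green',two(a,(116,180),b,(380,204)))
plan((.5155,-.2767,.16),1.45,9)
E
```

```text
pink (array([ 0.42168912, -0.23934307,  0.08080597]), np.float64(0.00439371093890544)) green (array([ 0.52108013, -0.3724024 ,  0.08081687]), np.float64(0.0006496123586878658))
from [0.5982 0.111  0.1972] -0.018 q6 1.708 turn/row -0.163
[-0.0084, 0.0432, 0.0041]
[-0.0153, 0.0413, 0.0041]
[-0.0218, 0.0383, 0.0041]
[-0.0277, 0.0342, 0.0041]
[-0.0329, 0.0293, 0.0041]
[-0.0372, 0.0235, 0.0041]
[-0.0406, 0.0172, 0.0041]
[-0.0428, 0.0103, 0.0041]
[-0.0439, 0.0032, 0.0041]
```

Call:
{"name": "move_arm", "arguments": {"series": [0.3,-0.0084,0.0432,0.004,0,0,-0.163,0.3,-0.0153,0.0413,0.004,0,0,-0.163,0.3,-0.0218,0.0383,0.004,0,0,-0.163,0.3,-0.0277,0.0342,0.004,0,0,-0.163,0.3,-0.0329,0.0293,0.004,0,0,-0.163]}}

```text
time: 5.9
ee_pos: [0.5499, -0.1092, 0.1642]
eef_rot: [-3.13, -0.002, 0.826]
force: [0.7, -0.0, 0.7]
grip_width: 0.0558
```

Call:
{"name": "move_arm", "arguments": {"series": [0.3,-0.0372,0.0235,0.004,0,0,-0.163,0.3,-0.0406,0.0172,0.004,0,0,-0.163,0.3,-0.0428,0.0103,0.004,0,0,-0.163,0.3,-0.0439,0.0032,0.004,0,0,-0.163,0.3,0,0,0,0,0,0]}}

```text
time: 6.52
ee_pos: [0.5116, -0.2903, 0.135]
eef_rot: [-3.116, -0.012, 1.495]
force: [0.9, 0.2, -0.5]
grip_width: 0.0555
```

Run:
```python
from h import *
plan((.5155,-.2767,.060),1.45,4)
```

```text
from [ 0.5116 -0.2903  0.135 ] 1.495 q6 -0.502 turn/row 0.011
[0.0035, 0.0007, 0.0187]
[0.0035, 0.0007, 0.0187]
[0.0035, 0.0006, 0.0187]
[0.0035, 0.0006, 0.0187]
```

```bash
cat >> h.py <<'E'
from scipy.spatial.transform import Rotation as Ro
def step(target,yaw):
    "one row: shift in tool axes and rotation vector to the level pose"
    o=bot.get_obs();p=np.array(o['ee_pos']);R=Ro.from_euler('xyz',o['eef_rot'])
    print('at',p.round(4),np.round(o['eef_rot'],4),'q6',round(o['joint_pos'][5],3),'F',np.round(o['force'],1),'T',np.round(o['ft_torque'],3),'w',round(o['grip_width'],4))
    print('shift',R.inv().apply(np.array(target)-p).round(4).tolist(),'rot',(R.inv()*Ro.from_euler('xyz',[np.pi,0,yaw])).as_rotvec().round(4).tolist())
E
python3 - <<'E'
from h import *
step((.5155,-.2767,.13),1.45)
E
```

```text
at [ 0.5116 -0.2903  0.135 ] [-3.1155 -0.012   1.4951] q6 -0.502 F [ 0.9  0.2 -0.5] T [ 0.037 -0.016 -0.007] w 0.0555
shift [0.0138, 0.003, 0.0051] rot [-0.0263, -0.0114, 0.0453]
```

Call:
{"name": "move_arm", "arguments": {"series": [0.3,0.0138,0.003,0.005,-0.026,-0.011,0.045,0.3,0,0,0,0,0,0]}}

```text
time: 6.78
ee_pos: [0.5143, -0.2755, 0.1268]
eef_rot: [-3.136, -0.002, 1.446]
force: [-0.5, 0.3, 0.3]
grip_width: 0.0552
```

Run:
```python
from h import *
step((.5155,-.2767,.06),1.45)
```

```text
at [ 0.5143 -0.2755  0.1268] [-3.1365e+00 -2.1000e-03  1.4457e+00] q6 -0.43 F [-0.5  0.3  0.3] T [-0.006  0.024 -0.016] w 0.0552
shift [-0.0012, 0.0017, 0.0668] rot [-0.0051, -0.0021, -0.0043]
```

Call:
{"name": "move_arm", "arguments": {"series": [0.3,-0.0006,0.001,0.03,-0.005,-0.002,0,0.3,0,0,0.03,0,0,0,0.3,0,0,0.01,0,0,0,-1,0,0,0,0,0,0,-1,0,0,0,0,0,0], "squeeze": 60}}

```text
time: 7.4
ee_pos: [0.5159, -0.2752, 0.0565]
eef_rot: [-3.141, 0.001, 1.448]
force: [-0.2, 0.0, 0.3]
grip_width: 0.0252
```

Call:
{"name": "move_arm", "arguments": {"series": [-1,0,0,0,0,0,0,-1,0,0,0,0,0,0]}}

```text
time: 7.65
ee_pos: [0.5166, -0.2756, 0.0581]
eef_rot: [3.14, 0.002, 1.448]
force: [-0.3, 0.5, -1.7]
grip_width: 0.0255
```

Run:
```python
from h import *
step((.5155,-.2767,.16),1.45)
```

```text
at [ 0.5166 -0.2756  0.0581] [3.1402e+00 2.1000e-03 1.4485e+00] q6 -0.43 F [-0.3  0.5 -1.7] T [ 0.002 -0.036  0.012] w 0.0255
shift [-0.0015, -0.0008, -0.1019] rot [0.0014, 0.0021, -0.0015]
```

Call:
{"name": "move_arm", "arguments": {"series": [-1,0,0,-0.05,0,0,0,-1,0,0,-0.05,0,0,0,-1,0.05,0.01,0,0,0,0,-1,0.05,0.01,0,0,0,0,-1,0.05,0.01,0,0,0,0]}}

```text
time: 8.28
ee_pos: [0.5657, -0.1301, 0.1631]
eef_rot: [3.136, 0.003, 1.441]
force: [1.9, 0.2, -0.6]
grip_width: 0.0255
```

Call:
{"name": "move_arm", "arguments": {"series": [-1,0.05,0.01,0,0,0,0,-1,0.04,0.01,0,0,0,0,-1,0,0,0,0,0,0]}}

```text
time: 8.65
ee_pos: [0.5985, -0.0374, 0.1641]
eef_rot: [3.134, 0.003, 1.446]
force: [-0.7, -0.7, -0.0]
grip_width: 0.0257
```

Run:
```python
from h import *
step((.596,-.032,.12),1.45-.12)
a=grab('scene','s2');o=bot.get_obs();p=o['ee_pos']
u,v=proj(a,[p[0],p[1],p[2]-.05]).astype(int);print(u,v)
cv2.imwrite('pics/c2.png',cv2.resize(cv2.imread('pics/s2.png')[v-35:v+45,u-50:u+50],None,fx=7,fy=7,interpolation=cv2.INTER_CUBIC))
```

```text
at [ 0.5985 -0.0374  0.1641] [3.1340e+00 2.6000e-03 1.4456e+00] q6 0.002 F [-0.7 -0.7 -0. ] T [-0.074  0.04  -0.021] w 0.0257
shift [0.0051, -0.0035, 0.044] rot [0.0078, 0.0021, 0.1156]
249 189
```

View pics/c2.png

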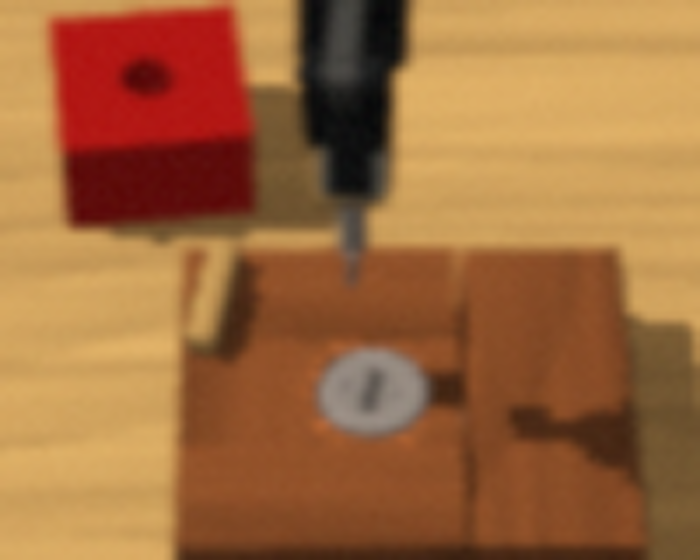

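The blade hangs edge-on to the scene camera, with its tip at about pixel (249,194), so it lies along world x, across the tool's x. The gap between the boards is now a thin line, and the cam is at about (252,210) with its slot still clockwise of panel x. I'll level the tool, turn it, come lower, and compare tip and slot in the same camera.

Call:
{"name": "move_arm", "arguments": {"series": [-1,0.005,-0.0035,0.04,0.008,0.002,0.115,-1,0,0,0.02,0,0,0,-1,0,0,0,0,0,0]}}

```text
time: 9.07
ee_pos: [0.5953, -0.037, 0.1039]
eef_rot: [3.14, 0.002, 1.322]
force: [0.1, 0.2, -1.1]
grip_width: 0.0255
```

Run:
```python
from h import *
step((.596,-.032,.1),1.33)
a=grab('scene','s3');b=grab('top','t3')
o=bot.get_obs();p=o['ee_pos']
print('tip px pred',proj(a,[p[0],p[1],p[2]-.0555]),'cam px pred',proj(a,[.596,-.032,.041]))
# gray disc mask in scene
f=a['frame'];h=cv2.cvtColor(f,cv2.COLOR_RGB2HSV);m=((h[...,1]<70)&(h[...,2]>90)).astype(np.uint8)
n,l,st,c=cv2.connectedComponentsWithStats(m[195:225,235:270]);print(st.tolist(),c.round(1).tolist())
g=cv2.cvtColor(f,cv2.COLOR_RGB2GRAY);print(g[188:220,240:264])
cv2.imwrite('pics/c3.png',cv2.resize(cv2.imread('pics/s3.png')[180:225,225:285],None,fx=12,fy=12,interpolation=cv2.INTER_CUBIC))
```

```text
at [ 0.5953 -0.037   0.1039] [3.1399e+00 1.6000e-03 1.3219e+00] q6 0.126 F [ 0.1  0.2 -1.1] T [-0.015 -0.01   0.01 ] w 0.0255
shift [0.0051, -0.0006, 0.0039] rot [0.0017, 0.0016, -0.0081]
tip px pred [249.8647061  206.42636273] cam px pred [251.79679422 208.66357654]
[[0, 0, 35, 30, 929], [10, 6, 15, 15, 121]] [[17.1, 14.5], [16.1, 14.2]]
[[ 48  16  15  18  19  20  14  12  13  11  10  10  22  35  64 108 147 160
  161 161 159 161 161 161]
 [ 52  20  12  12  15  13  13  14  13   9  12  15  27  47  67  97 120 128
  128 129 129 127 128 135]
 [ 55  25  15  12  17  17  13  16   7  12  13  21  36  56  66  84  97 101
  101 102 101 101 103 115]
 [ 71  42  27  23  18  16  17  15  15  13  11  25  43  59  67  80  93  96
   98  96  94  95  98 110]
 [ 85  70  58  50  34  20  16  13  14  11  16  33  52  61  65  79  89  93
   94  93  95  94  97 104]
 [ 94  91  87  81  56  27  17  12  11  14  23  44  62  65  68  79  89  93
   94  95  91  93  95 105]
 [ 99  96  96  89  65  31  15  15  13  14  28  51  68  67  73  86  93  92
   94  95  95  94  96 103]
 [ 96  95  96  88  65  31  16  15  16  19  33  55  6
[... 1773 characters left out ...]
96  97 101 106 119 135 144 146 143 139 135 136 133 133 130 126 114
   97  90  87  74  57  52]
 [ 96  98  97 105 115 119 122 130 136 140 140 142 140 140 136 132 121 108
  104 102  93  80  61  54]
 [ 98  96  95 103 110 111 109 109 113 117 124 125 123 121 114 108 104 103
  101  99  93  80  67  60]
 [ 97  96  96  96  97 101 104 108 104 103 107 104 103 101 103 106 111 109
  101  95  93  89  85  83]
 [ 96  98  97  94  98  99 105 105  99 100  97  97  97  98 101 102 104 106
  100  96  94  93  94  91]
 [ 98  96  97  97  97  97 100  98  98  95  97  98  96 100 100  98 101  99
   98  97  97  97  96  95]
 [ 96  97  98  97  99  97  97  95  96  96  96  97  96  97  96  97  96  96
   97  96  96  95  95  94]]
```

View pics/c3.png

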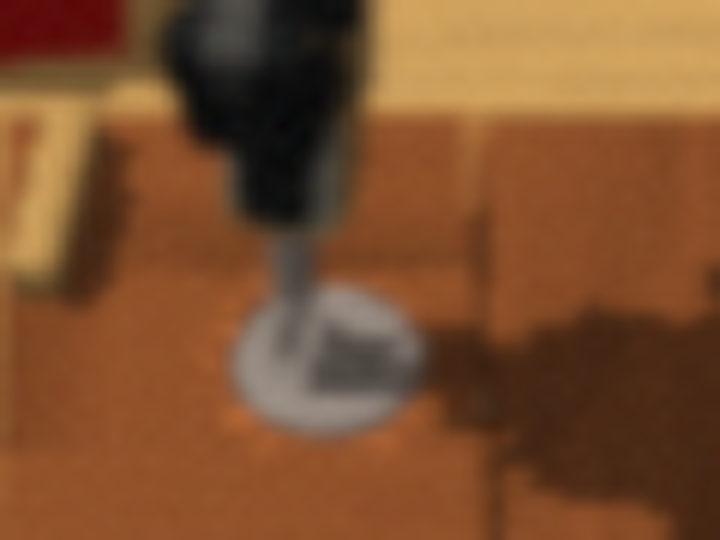

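Call:
{"name": "move_arm", "arguments": {"series": [-1,0.007,-0.0005,0,0,0,0,-1,0,0,0.003,0,0,0]}}

```text
time: 9.43
ee_pos: [0.5988, -0.0303, 0.1056]
eef_rot: [3.132, 0.0, 1.321]
force: [0.9, -0.2, -1.4]
grip_width: 0.0256
```

Run:
```python
from h import *
step((.5965,-.030,.094),1.326)
```

```text
at [ 0.5988 -0.0303  0.1056] [3.1323e+00 4.0000e-04 1.3213e+00] q6 0.138 F [ 0.9 -0.2 -1.4] T [-0.035  0.036  0.029] w 0.0256
shift [-0.0003, -0.0025, 0.0116] rot [0.0093, 0.0004, -0.0047]
```

Call:
{"name": "move_arm", "arguments": {"series": [-1,0,-0.0025,0.006,0.009,0,0,-1,0,0,0,0,0,0]}}

```text
time: 9.68
ee_pos: [0.5963, -0.0296, 0.0993]
eef_rot: [-3.142, 0.0, 1.322]
force: [0.4, -0.2, -0.9]
grip_width: 0.0254
```

Run:
```python
from h import *
step((.5965,-.030,.094),1.326)
bot.grab_frame('scene')
step((.5965,-.030,.094),1.326)
```

```text
at [ 0.5963 -0.0296  0.0993] [-3.1415e+00  5.0000e-04  1.3217e+00] q6 0.138 F [ 0.4 -0.2 -0.9] T [-0.016 -0.051  0.011] w 0.0254
shift [-0.0004, 0.0003, 0.0053] rot [-0.0001, 0.0005, -0.0043]
at [ 0.5966 -0.0296  0.0998] [3.1407e+00 4.0000e-04 1.3217e+00] q6 0.138 F [ 0.5 -0.4 -0.2] T [ 0.038 -0.016 -0.028] w 0.0253
shift [-0.0004, -0.0, 0.0058] rot [0.0009, 0.0004, -0.0043]
```

Good. Lowering with light steps.

Call:
{"name": "move_arm", "arguments": {"series": [-1,-0.0004,0,0.004,0,0,0,-1,0,0,0.002,0,0,0]}}

```text
time: 9.98
ee_pos: [0.5965, -0.0301, 0.0936]
eef_rot: [3.141, 0.0, 1.322]
force: [-0.9, -1.0, 0.0]
grip_width: 0.0251
```

Call:
{"name": "move_arm", "arguments": {"series": [-1,0,0,0.003,0,0,0]}}

```text
time: 10.1
ee_pos: [0.5963, -0.03, 0.0904]
eef_rot: [3.141, 0.0, 1.322]
force: [-1.2, 0.2, -1.4]
grip_width: 0.0252
```

Call:
{"name": "move_arm", "arguments": {"series": [-1,0,0,0.003,0,0,0]}}

```text
time: 10.22
ee_pos: [0.5962, -0.03, 0.0871]
eef_rot: [-3.142, 0.0, 1.322]
force: [-0.9, 0.4, -1.6]
grip_width: 0.0256
```

Call:
{"name": "move_arm", "arguments": {"series": [-1,0,0,0.002,0,0,0]}}

```text
time: 10.35
ee_pos: [0.5963, -0.03, 0.0851]
eef_rot: [3.141, 0.0, 1.322]
force: [-2.9, 1.9, 9.2]
grip_width: 0.0254
```

Call:
{"name": "move_arm", "arguments": {"series": [-1,0,0,0.002,0,0,0]}}

```text
time: 10.48
ee_pos: [0.5966, -0.03, 0.085]
eef_rot: [3.141, 0.0, 1.322]
force: [-7.6, 0.7, 16.6]
grip_width: 0.0252
```

Run:
```python
from h import *
step((.5965,-.030,.086),1.326)
```

```text
at [ 0.5966 -0.03    0.085 ] [3.1405e+00 2.0000e-04 1.3216e+00] q6 0.137 F [-7.6  0.7 16.6] T [0.246 1.822 0.026] w 0.0252
shift [-0.0, -0.0001, -0.001] rot [0.0011, 0.0002, -0.0044]
```

Add to h.py:
```python
def cam(dpsi,C=(.5965,-.0316),d=(-.00155,.0004),z=.086,n=6):
    F=[];T=[];Y=[]
    for i in range(n):
        bot.grab_frame('scene');o=bot.get_obs();F.append(o['force']);T.append(o['ft_torque']);Y.append(o['eef_rot'][2])
    print('mean F',np.mean(F,0).round(2),'T',np.mean(T,0).round(4),'sdTz',np.std(T,0)[2].round(4),'yaw',np.mean(Y).round(4))
    y=np.mean(Y)-dpsi;c,s=np.cos(y),np.sin(y)
    step((C[0]-d[0]*c-d[1]*s,C[1]-d[0]*s+d[1]*c,z),y)
```

```text
(no output)
```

Call:
{"name": "move_arm", "arguments": {"series": [-1,0,0,-0.0015,0,0,0,-1,0,0,0,0,0,0]}}

```text
time: 10.72
ee_pos: [0.5963, -0.0299, 0.0864]
eef_rot: [3.141, 0.0, 1.322]
force: [-0.8, -0.5, 0.6]
grip_width: 0.0254
```

```bash
python3 -c "
from h import *
cam(.08)"
```

```text
mean F [-1.27  0.18 -0.35] T [ 0.0851  0.2746 -0.02  ] sdTz 0.0232 yaw 1.3217
at [ 0.5963 -0.0299  0.0863] [3.1414e+00 3.0000e-04 1.3217e+00] q6 0.137 F [-1.5 -0.3 -0.6] T [0.148 0.227 0.005] w 0.0257
shift [-0.0, 0.0003, 0.0003] rot [0.0002, 0.0003, 0.08]
```

Call:
{"name": "move_arm", "arguments": {"series": [-1,0,0.0002,0,0,0,0.08,-1,0,0.0001,0,0,0,0.08,-1,0,0.0001,0,0,0,0.08,-1,0,0,0,0,0,0.02]}}

```text
time: 11.52
ee_pos: [0.5966, -0.0302, 0.0861]
eef_rot: [3.142, 0.001, 1.054]
force: [-1.4, 0.6, 0.1]
grip_width: 0.0253
```

```bash
python3 -c "
from h import *
cam(.08)"
```

```text
mean F [-1.34  0.15 -0.13] T [-0.039   0.3303  0.0391] sdTz 0.0347 yaw 1.0554
at [ 0.5966 -0.0302  0.086 ] [3.1415e+00 8.0000e-04 1.0555e+00] q6 0.403 F [-2.2  0.7 -0.1] T [-0.037  0.329  0.034] w 0.0256
shift [0.0003, 0.0003, 0.0] rot [0.0001, 0.0008, 0.08]
```

Call:
{"name": "move_arm", "arguments": {"series": [-1,0.0003,0.0003,0,0,0,0.08,-1,0,0.0001,0,0,0,0.05]}}

```text
time: 12.08
ee_pos: [0.5967, -0.0304, 0.0861]
eef_rot: [-3.141, 0.002, 0.923]
force: [-2.0, -0.9, 1.0]
grip_width: 0.0254
```

```bash
python3 -c "
from h import *
cam(.06,n=8)"
```

```text
mean F [-2.36 -0.73  0.48] T [-0.1232  0.5439  0.018 ] sdTz 0.0254 yaw 0.9246
at [ 0.5968 -0.0304  0.0861] [-3.1414e+00  1.6000e-03  9.2480e-01] q6 0.534 F [-2.5 -1.1  1.1] T [-0.141  0.537  0.054] w 0.0252
shift [0.0004, 0.0002, 0.0] rot [-0.0001, 0.0016, 0.0602]
```

Call:
{"name": "move_arm", "arguments": {"series": [-1,0.0004,0.0002,0,0,0,0.07]}}

```text
time: 12.6
ee_pos: [0.5969, -0.0304, 0.086]
eef_rot: [-3.141, 0.002, 0.854]
force: [-4.4, -2.3, 1.3]
grip_width: 0.0253
```

```bash
python3 -c "
from h import *
cam(.06,n=8)"
```

```text
mean F [-3.93 -1.85  1.33] T [-0.4166  0.9179  0.0126] sdTz 0.0233 yaw 0.855
at [ 0.597  -0.0303  0.0859] [-3.1413e+00  2.2000e-03  8.5550e-01] q6 0.604 F [-4.4 -2.   1.5] T [-0.492  1.005 -0.022] w 0.0254
shift [0.0003, 0.0001, -0.0001] rot [-0.0003, 0.0022, 0.0604]
```

Call:
{"name": "move_arm", "arguments": {"series": [-1,0,0.0001,0,0,0,0.06]}}

```text
time: 13.12
ee_pos: [0.597, -0.0305, 0.086]
eef_rot: [-3.141, 0.002, 0.795]
force: [-4.5, -1.2, 1.7]
grip_width: 0.025
```

```bash
python3 -c "
from h import *
cam(.06,n=8)"
```

```text
mean F [-4.3  -2.49  1.24] T [-0.4704  0.9797  0.0251] sdTz 0.0314 yaw 0.7957
at [ 0.597  -0.0305  0.086 ] [-3.1414e+00  2.3000e-03  7.9600e-01] q6 0.663 F [-4.1 -3.2  1.5] T [-0.505  0.952  0.051] w 0.0251
shift [0.0004, 0.0001, -0.0] rot [-0.0001, 0.0024, 0.0603]
```

Call:
{"name": "move_arm", "arguments": {"series": [-1,-0.0008,0,0,0,0,0.06]}}

```text
time: 13.65
ee_pos: [0.5968, -0.0308, 0.086]
eef_rot: [3.141, 0.001, 0.735]
force: [-2.1, 0.2, 0.4]
grip_width: 0.0255
```

```bash
python3 -c "
from h import *
cam(.06,n=8)"
```

```text
mean F [-1.8  -0.61  0.26] T [-0.1222  0.3923  0.0184] sdTz 0.0241 yaw 0.7364
at [ 0.5967 -0.0309  0.086 ] [3.1414e+00 1.7000e-03 7.3670e-01] q6 0.721 F [-1.3 -0.1  0.1] T [-0.03   0.249  0.02 ] w 0.0253
shift [0.0009, 0.0001, 0.0] rot [0.0002, 0.0017, 0.0602]
```

Call:
{"name": "move_arm", "arguments": {"series": [-1,-0.0002,0,0,0,0,0.06]}}

```text
time: 14.18
ee_pos: [0.5967, -0.0309, 0.086]
eef_rot: [3.141, 0.001, 0.676]
force: [-1.4, -1.1, 0.2]
grip_width: 0.0258
```

```bash
python3 -c "
from h import *
cam(.06,n=8)"
```

```text
mean F [-1.17 -0.61 -0.34] T [-0.1284  0.2476  0.0443] sdTz 0.0206 yaw 0.6771
at [ 0.5967 -0.031   0.086 ] [3.1412e+00 1.4000e-03 6.7730e-01] q6 0.781 F [-1.3 -0.3 -0.3] T [-0.117  0.171  0.042] w 0.0253
shift [0.0011, 0.0001, 0.0] rot [0.0004, 0.0014, 0.0603]
```

Call:
{"name": "move_arm", "arguments": {"series": [-1,0,0,0,0,0,0.06]}}

```text
time: 14.7
ee_pos: [0.5967, -0.031, 0.086]
eef_rot: [3.141, 0.001, 0.617]
force: [-2.1, -1.1, 0.0]
grip_width: 0.0254
```

```bash
python3 -c "
from h import *
cam(.06,n=8)"
```

```text
mean F [-1.24 -1.15  0.01] T [-0.1886  0.2662  0.0566] sdTz 0.0176 yaw 0.6176
at [ 0.5967 -0.031   0.086 ] [3.1411e+00 1.5000e-03 6.1790e-01] q6 0.84 F [-0.9 -0.8 -1.1] T [-0.216  0.288  0.041] w 0.0252
shift [0.0011, 0.0001, 0.0] rot [0.0006, 0.0014, 0.0603]
```

Call:
{"name": "move_arm", "arguments": {"series": [-1,0,0,0,0,0,0.06]}}

```text
time: 15.22
ee_pos: [0.5966, -0.0311, 0.086]
eef_rot: [3.141, 0.002, 0.557]
force: [-0.1, -0.6, -0.2]
grip_width: 0.0253
```

```bash
python3 -c "
from h import *
cam(.06,n=8)"
```

```text
mean F [-1.29 -1.47  0.05] T [-0.2782  0.2985  0.0709] sdTz 0.0381 yaw 0.5582
at [ 0.5967 -0.0311  0.086 ] [3.1409e+00 1.5000e-03 5.5840e-01] q6 0.899 F [-0.8 -2.8 -0.2] T [-0.315  0.278 -0.022] w 0.0255
shift [0.0012, 0.0001, 0.0] rot [0.0008, 0.0014, 0.0602]
```

Call:
{"name": "move_arm", "arguments": {"series": [-1,0,0,0,0,0,0.05]}}

```text
time: 15.75
ee_pos: [0.5966, -0.0311, 0.086]
eef_rot: [3.141, 0.002, 0.508]
force: [-2.1, -1.4, 0.0]
grip_width: 0.0254
```

```bash
python3 -c "
from h import *
cam(.06,n=10)"
```

```text
mean F [-1.12 -1.54 -0.5 ] T [-0.4142  0.3044  0.0737] sdTz 0.0294 yaw 0.5087
at [ 0.5966 -0.0312  0.086 ] [3.1407e+00 1.5000e-03 5.0870e-01] q6 0.949 F [-1.  -1.4 -0.9] T [-0.459  0.314  0.056] w 0.0255
shift [0.0012, 0.0, 0.0] rot [0.0009, 0.0015, 0.0599]
```

Call:
{"name": "move_arm", "arguments": {"series": [-1,0,0,0,0,0,0.05]}}

```text
time: 16.38
ee_pos: [0.5966, -0.0312, 0.086]
eef_rot: [3.14, 0.002, 0.458]
force: [-1.9, -1.7, -0.3]
grip_width: 0.0255
```

```bash
python3 -c "
from h import *
cam(.06,n=10)"
```

```text
mean F [-1.76 -2.29  0.05] T [-0.5161  0.3466  0.0888] sdTz 0.0261 yaw 0.4589
at [ 0.5966 -0.0312  0.086 ] [3.1405e+00 1.5000e-03 4.5900e-01] q6 0.999 F [-1.5 -2.   1. ] T [-0.54   0.379  0.091] w 0.0252
shift [0.0013, -0.0, 0.0] rot [0.0011, 0.0015, 0.0601]
```

Call:
{"name": "move_arm", "arguments": {"series": [-1,0,0,0,0,0,0.05]}}

```text
time: 17.0
ee_pos: [0.5966, -0.0313, 0.086]
eef_rot: [3.14, 0.002, 0.408]
force: [-1.0, -2.4, -0.8]
grip_width: 0.0253
```

```bash
python3 -c "
from h import *
cam(.06,n=10)"
```

```text
mean F [-1.69 -3.08  0.24] T [-0.614   0.3859  0.0826] sdTz 0.025 yaw 0.4091
at [ 0.5966 -0.0312  0.086 ] [3.1404e+00 1.6000e-03 4.0930e-01] q6 1.049 F [-1.6 -4.1  0.1] T [-0.628  0.363  0.06 ] w 0.0254
shift [0.0013, -0.0, 0.0] rot [0.0012, 0.0015, 0.0601]
```

Call:
{"name": "move_arm", "arguments": {"series": [-1,-0.0003,0.0002,0,0,0,0.05]}}

```text
time: 17.62
ee_pos: [0.5965, -0.0314, 0.086]
eef_rot: [3.141, 0.001, 0.358]
force: [-0.9, -1.4, -0.2]
grip_width: 0.0252
```

```bash
python3 -c "
from h import *
cam(.06,n=8)"
```

```text
mean F [-1.15 -1.86 -0.23] T [-0.4284  0.2495  0.078 ] sdTz 0.0187 yaw 0.3595
at [ 0.5965 -0.0315  0.086 ] [3.1404e+00 1.3000e-03 3.5970e-01] q6 1.098 F [-2.6 -1.  -0.2] T [-0.411  0.213  0.054] w 0.0252
shift [0.0015, -0.0002, 0.0] rot [0.0012, 0.0012, 0.0603]
```

Call:
{"name": "move_arm", "arguments": {"series": [-1,0,0.0001,0,0,0,0.05]}}

```text
time: 18.15
ee_pos: [0.5965, -0.0315, 0.086]
eef_rot: [3.14, 0.001, 0.309]
force: [-1.7, -1.4, -0.3]
grip_width: 0.0256
```

```bash
python3 -c "
from h import *
cam(.06,n=8)"
```

```text
mean F [-1.45 -1.89 -0.05] T [-0.4405  0.3065  0.0829] sdTz 0.0158 yaw 0.31
at [ 0.5965 -0.0315  0.086 ] [3.1404e+00 1.2000e-03 3.1030e-01] q6 1.147 F [-1.6 -2.1 -0.8] T [-0.445  0.325  0.116] w 0.0254
shift [0.0015, -0.0002, 0.0] rot [0.0012, 0.0012, 0.0603]
```

Call:
{"name": "move_arm", "arguments": {"series": [-1,-0.0001,0.0001,0,0,0,0.05]}}

```text
time: 18.68
ee_pos: [0.5964, -0.0316, 0.086]
eef_rot: [3.14, 0.001, 0.26]
force: [-1.3, -2.1, 0.1]
grip_width: 0.025
```

```bash
python3 -c "
from h import *
cam(.06,n=8)"
```

```text
mean F [-1.32 -1.85 -0.4 ] T [-0.4066  0.289   0.0662] sdTz 0.0239 yaw 0.2605
at [ 0.5965 -0.0317  0.0861] [3.1403e+00 1.1000e-03 2.6070e-01] q6 1.196 F [-0.8 -1.7 -0.5] T [-0.375  0.281  0.084] w 0.0256
shift [0.0016, -0.0004, 0.0001] rot [0.0013, 0.0011, 0.0602]
```

Call:
{"name": "move_arm", "arguments": {"series": [-1,0,0.0001,0,0,0,0.05]}}

```text
time: 19.2
ee_pos: [0.5964, -0.0317, 0.086]
eef_rot: [3.14, 0.001, 0.21]
force: [-0.9, -3.0, 0.3]
grip_width: 0.0255
```

```bash
python3 -c "
from h import *
cam(.06,n=8)
f=grab('scene','s4');cv2.imwrite('pics/c4.png',cv2.resize(cv2.imread('pics/s4.png')[180:245,215:310],None,fx=8,fy=8,interpolation=cv2.INTER_CUBIC))"
```

```text
mean F [-1.73 -2.07  0.09] T [-0.3955  0.3817  0.0764] sdTz 0.0235 yaw 0.211
at [ 0.5964 -0.0317  0.086 ] [3.1404e+00 1.2000e-03 2.1130e-01] q6 1.246 F [-1.7 -2.6  0.5] T [-0.394  0.423  0.036] w 0.0254
shift [0.0016, -0.0004, 0.0] rot [0.0013, 0.0012, 0.0603]
```

View pics/c4.png

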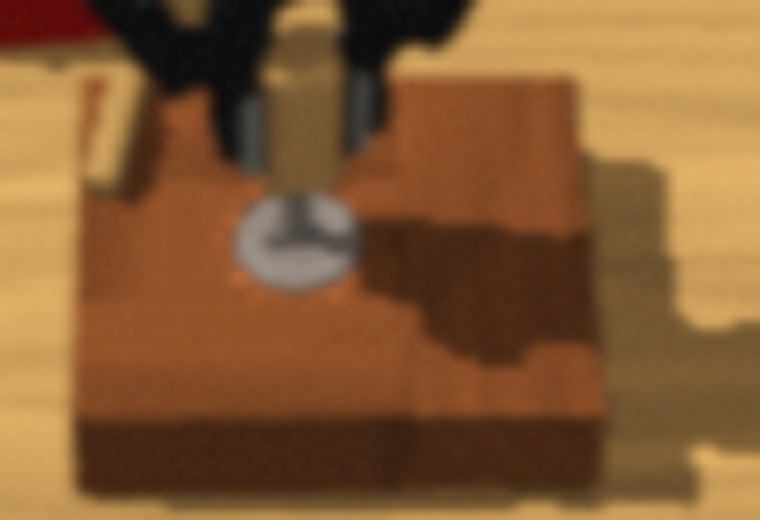

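The picture shows the boards touching, with no visible gap line near crop x 400. The slot lies across with the blade in it. The torque has not risen yet, so I continue in small steps.

Call:
{"name": "move_arm", "arguments": {"series": [-1,0,0,0,0,0,0.04]}}

```text
time: 19.77
ee_pos: [0.5964, -0.0318, 0.086]
eef_rot: [3.14, 0.001, 0.171]
force: [-2.0, -2.5, 0.5]
grip_width: 0.0254
```

```bash
python3 -c "
from h import *
cam(.06,n=8)"
```

```text
mean F [-1.85 -1.91  0.4 ] T [-0.488   0.4236  0.0888] sdTz 0.025 yaw 0.1713
at [ 0.5964 -0.0318  0.086 ] [3.1402e+00 1.2000e-03 1.7150e-01] q6 1.285 F [-1.9 -2.5  0.7] T [-0.443  0.46   0.073] w 0.0253
shift [0.0017, -0.0005, 0.0] rot [0.0014, 0.0012, 0.0602]
```

Call:
{"name": "move_arm", "arguments": {"series": [-1,0,0.0001,0,0,0,0.04]}}

```text
time: 20.3
ee_pos: [0.5964, -0.0319, 0.086]
eef_rot: [3.14, 0.001, 0.131]
force: [-1.8, -1.9, 0.2]
grip_width: 0.0253
```

```bash
python3 -c "
from h import *
cam(.06,n=8)"
```

```text
mean F [-2.12 -2.11  0.19] T [-0.4607  0.4841  0.0806] sdTz 0.0159 yaw 0.1317
at [ 0.5964 -0.0319  0.086 ] [3.1402e+00 1.3000e-03 1.3190e-01] q6 1.325 F [-2.9 -2.2 -0.4] T [-0.495  0.504  0.07 ] w 0.0256
shift [0.0017, -0.0006, -0.0] rot [0.0014, 0.0012, 0.0602]
```

```bash
cat >> h.py <<'E'
def q(n=2):
    T=[];U=[]
    for i in range(n):
        if i: bot.grab_frame('scene')
        o=bot.get_obs();T.append(o['ft_torque'][2]);U.append(o['tau'][5])
    print('Tz',np.round(T,3),'tau6',np.round(U,4),'F',np.round(o['force'],1),'yaw',round(o['eef_rot'][2],4),'p',np.round(o['ee_pos'],4))
E
python3 -c "
from h import *
q(2)"
```

```text
Tz [0.07  0.102] tau6 [0.0785 0.08  ] F [-2.8 -1.5  1.5] yaw 0.1319 p [ 0.5964 -0.0319  0.086 ]
```

Call:
{"name": "move_arm", "arguments": {"series": [-1,-0.0001,0.0001,0,0,0,0.04]}}

```text
time: 20.88
ee_pos: [0.5963, -0.0319, 0.086]
eef_rot: [3.14, 0.001, 0.091]
force: [-1.4, -1.4, 1.1]
grip_width: 0.0252
```

```bash
python3 -c "
from h import *
q(3)"
```

```text
Tz [0.088 0.1   0.108] tau6 [-0.467  -0.0752  0.4013] F [-2.8 -1.9 -0.1] yaw 0.0918 p [ 0.5963 -0.0319  0.086 ]
```

```bash
python3 -c "
from h import *
q(3)"
```

```text
Tz [0.108 0.095 0.115] tau6 [0.4013 0.2144 0.1221] F [-2.3 -2.3 -0. ] yaw 0.0927 p [ 0.5963 -0.032   0.086 ]
```

Call:
{"name": "move_arm", "arguments": {"series": [-1,0,0,0,0,0,0.03,-1,0,0,0,0,0,0,-1,0,0,0,0,0,0,-1,0,0,0,0,0,0]}}

```text
time: 21.58
ee_pos: [0.5963, -0.032, 0.086]
eef_rot: [3.14, 0.001, 0.062]
force: [-2.1, -1.8, 0.6]
grip_width: 0.0259
```

```bash
python3 -c "
from h import *
q(3)"
```

```text
Tz [0.113 0.063 0.106] tau6 [0.0985 0.0953 0.0928] F [-2.4 -1.6  0.7] yaw 0.0617 p [ 0.5963 -0.032   0.086 ]
```

Call:
{"name": "move_arm", "arguments": {"series": [-1,0,0,0,0,0,0.03,-1,0,0,0,0,0,0,-1,0,0,0,0,0,0,-1,0,0,0,0,0,0]}}

```text
time: 22.18
ee_pos: [0.5962, -0.032, 0.086]
eef_rot: [3.14, 0.001, 0.03]
force: [-2.2, -1.5, 0.3]
grip_width: 0.0255
```

```bash
python3 -c "
from h import *
q(3)"
```

```text
Tz [0.107 0.123 0.048] tau6 [0.1085 0.1054 0.1043] F [-3.  -1.6  0.8] yaw 0.0295 p [ 0.5963 -0.032   0.086 ]
```

Call:
{"name": "move_arm", "arguments": {"series": [-1,0,0,0,0,0,0.03,-1,0,0,0,0,0,0,-1,0,0,0,0,0,0,-1,0,0,0,0,0,0]}}

```text
time: 22.78
ee_pos: [0.5962, -0.032, 0.086]
eef_rot: [3.14, 0.001, -0.003]
force: [-2.3, -0.8, 0.6]
grip_width: 0.0256
```

```bash
python3 -c "
from h import *
q(3)"
```

```text
Tz [0.136 0.09  0.101] tau6 [0.1233 0.1202 0.1191] F [-2.5 -2.8  0.7] yaw -0.0026 p [ 0.5962 -0.032   0.086 ]
```

Call:
{"name": "move_arm", "arguments": {"series": [-1,0,0,0,0,0,0.03,-1,0,0,0,0,0,0,-1,0,0,0,0,0,0,-1,0,0,0,0,0,0]}}

```text
time: 23.38
ee_pos: [0.5962, -0.0321, 0.086]
eef_rot: [3.14, 0.001, -0.035]
force: [-2.1, -2.9, 0.6]
grip_width: 0.0252
```

```bash
python3 -c "
from h import *
q(3)"
```

```text
Tz [0.131 0.175 0.173] tau6 [0.138  0.1349 0.1338] F [-3.  -1.9  0.5] yaw -0.0347 p [ 0.5962 -0.0321  0.086 ]
```

Call:
{"name": "move_arm", "arguments": {"series": [-1,0,0,0,0,0,0.03,-1,0,0,0,0,0,0,-1,0,0,0,0,0,0,-1,0,0,0,0,0,0]}}

```text
time: 23.98
ee_pos: [0.5961, -0.0321, 0.086]
eef_rot: [3.14, 0.001, -0.067]
force: [-2.1, -1.0, 0.7]
grip_width: 0.0254
```

```bash
python3 -c "
from h import *
q(3)"
```

```text
Tz [0.099 0.148 0.112] tau6 [0.1319 0.1289 0.128 ] F [-1.6 -1.9  0.6] yaw -0.0668 p [ 0.5961 -0.0321  0.086 ]
```

Call:
{"name": "move_arm", "arguments": {"series": [-1,0,0,0,0,0,0.03,-1,0,0,0,0,0,0,-1,0,0,0,0,0,0,-1,0,0,0,0,0,0]}}

```text
time: 24.58
ee_pos: [0.5961, -0.0321, 0.086]
eef_rot: [3.14, 0.002, -0.099]
force: [-3.9, -2.6, -0.1]
grip_width: 0.025
```

```bash
python3 -c "
from h import *
q(3)"
```

```text
Tz [0.169 0.153 0.203] tau6 [0.1712 0.168  0.1667] F [-2.8 -2.3  0.9] yaw -0.099 p [ 0.5961 -0.0321  0.086 ]
```

Call:
{"name": "move_arm", "arguments": {"series": [-1,0,0,0,0,0,0.015,-1,0,0,0,0,0,0,-1,0,0,0,0,0,0,-1,0,0,0,0,0,0]}}

```text
time: 25.18
ee_pos: [0.596, -0.0321, 0.086]
eef_rot: [3.139, 0.002, -0.115]
force: [-3.2, -2.0, 0.0]
grip_width: 0.0252
```

```bash
python3 -c "
from h import *
q(3)"
```

```text
Tz [0.17  0.226 0.156] tau6 [0.194  0.1924 0.1917] F [-2.4 -2.4  1.5] yaw -0.115 p [ 0.596  -0.0321  0.086 ]
```

Torque over free turning is about 0.13 N m, so the pull is about 16 N, in the middle of the firm range. I stop here, back off within the slot play and lift straight out.

Call:
{"name": "move_arm", "arguments": {"series": [-1,0,0,0,0,0,-0.06,-1,0,0,-0.006,0,0,0,-1,0,0,-0.01,0,0,0,-1,0,0,-0.03,0,0,0,-1,0,0,-0.04,0,0,0]}}

```text
time: 25.9
ee_pos: [0.5957, -0.0303, 0.1722]
eef_rot: [-3.14, 0.005, -0.057]
force: [0.8, -0.4, -1.2]
grip_width: 0.0258
```

Run:
```python
from h import *
a=grab('scene','s5');q(1)
plan((.5166,-.2756,.165),1.448,10)
cv2.imwrite('pics/c5.png',cv2.resize(cv2.imread('pics/s5.png')[150:245,205:310],None,fx=6,fy=6,interpolation=cv2.INTER_CUBIC))
```

```text
Tz [-0.029] tau6 [0.0051] F [0.5 0.5 4.2] yaw -0.0567 p [ 0.5981 -0.0306  0.1797]
from [ 0.5981 -0.0306  0.1797] -0.057 q6 1.514 turn/row -0.15
[-0.0067, 0.0249, 0.0015]
[-0.0104, 0.0236, 0.0015]
[-0.0138, 0.0218, 0.0015]
[-0.0169, 0.0195, 0.0015]
[-0.0197, 0.0167, 0.0015]
[-0.022, 0.0136, 0.0015]
[-0.0237, 0.0101, 0.0015]
[-0.025, 0.0065, 0.0015]
[-0.0257, 0.0026, 0.0015]
[-0.0258, -0.0012, 0.0015]
```

View pics/c5.png

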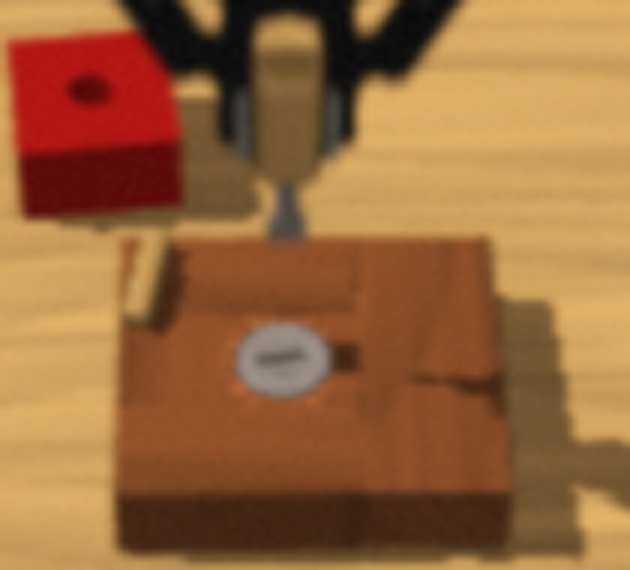

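The slot now lies across the board, the boards are flush and the driver is out. I return to the block.

Call:
{"name": "move_arm", "arguments": {"series": [-1,-0.0067,0.0249,0,0,0,-0.15,-1,-0.0104,0.0236,0,0,0,-0.15,-1,-0.0138,0.0218,0,0,0,-0.15,-1,-0.0169,0.0195,0,0,0,-0.15,-1,-0.0197,0.0167,0,0,0,-0.15]}}

```text
time: 26.58
ee_pos: [0.5611, -0.1541, 0.1863]
eef_rot: [3.128, -0.016, 0.717]
force: [-0.3, -0.2, -0.7]
grip_width: 0.0253
```

Call:
{"name": "move_arm", "arguments": {"series": [-1,-0.022,0.0136,0,0,0,-0.15,-1,-0.0237,0.0101,0,0,0,-0.15,-1,-0.025,0.0065,0,0,0,-0.15,-1,-0.0257,0.0026,0,0,0,-0.15,-1,0,0,0,0,0,0]}}

```text
time: 27.2
ee_pos: [0.5319, -0.257, 0.1899]
eef_rot: [3.111, -0.006, 1.333]
force: [-1.3, 0.7, -0.6]
grip_width: 0.0255
```

Run:
```python
from h import *
step((.5166,-.2752,.13),1.448)
```

```text
at [ 0.5319 -0.257   0.1899] [ 3.1108 -0.006   1.3326] q6 -0.281 F [-1.3  0.7 -0.6] T [ 0.01  -0.005 -0.051] w 0.0255
shift [-0.0216, -0.0125, 0.0594] rot [0.0311, -0.0042, -0.1155]
```

Call:
{"name": "move_arm", "arguments": {"series": [-1,-0.0216,-0.0125,0.04,0.031,-0.004,-0.115,-1,0,0,0,0,0,0]}}

```text
time: 27.45
ee_pos: [0.5171, -0.2743, 0.15]
eef_rot: [3.138, -0.0, 1.446]
force: [-0.7, 0.1, -1.4]
grip_width: 0.0253
```

Run:
```python
from h import *
a=grab('scene');b=grab('top')
step((.5166,-.2752,.115),1.448)
cv2.imwrite('pics/s6.png',a['frame'][:,:,::-1]);cv2.imwrite('pics/t6.png',b['frame'][:,:,::-1])
s,t=cv2.imread('pics/s6.png'),cv2.imread('pics/t6.png')
c=lambda i,x,y,w,h,k=6: cv2.resize(i[y:y+h,x:x+w],(w*k,h*k),interpolation=cv2.INTER_CUBIC)
cv2.imwrite('pics/c6.png',np.hstack([c(s,130,130,60,85),c(t,213,145,70,85)]))
p=bot.get_obs()['ee_pos'];print('tip pred px',proj(a,[p[0],p[1],p[2]-.055]))
# slot direction in top view
g=cv2.cvtColor(b['frame'],cv2.COLOR_RGB2GRAY).astype(float)
for f,c0 in((b,(262.2,178.6)),(a,(252,209.6))):
    g=cv2.cvtColor(f['frame'],cv2.COLOR_RGB2GRAY).astype(float);x,y=map(int,np.round(c0));P=[];W=[]
    for v in range(y-5,y+6):
        for u in range(x-5,x+6):
            r=onz(f,u,v,.041)[:2]-onz(f,*c0,.041)[:2]
            if np.hypot(*r)<.013:P.append(r);W.append(g[v,u])
    P=np.array(P);W=np.array(W);W=np.clip(np.percentile(W,65)-W,0,None);m=(W[:,None]*P).sum(0)/W.sum()
    w,V=np.linalg.eigh(((P-m).T*W)@(P-m)/W.sum());print('slot',np.degrees(np.arctan2(V[1,1],V[0,1])),w)
```

```text
at [ 0.5196 -0.2745  0.155 ] [3.1301e+00 2.9000e-03 1.4465e+00] q6 -0.426 F [ 0.2  0.4 -0.7] T [ 0.066  0.021 -0.003] w 0.0256
shift [-0.001, -0.0034, 0.0399] rot [0.0115, 0.0029, -0.0015]
tip pred px [153.87897624 173.194383  ]
slot 101.04372112831015 [1.28503582e-05 4.41861447e-05]
slot 88.54016375081396 [1.48644679e-05 3.37465797e-05]
```

View pics/c6.png

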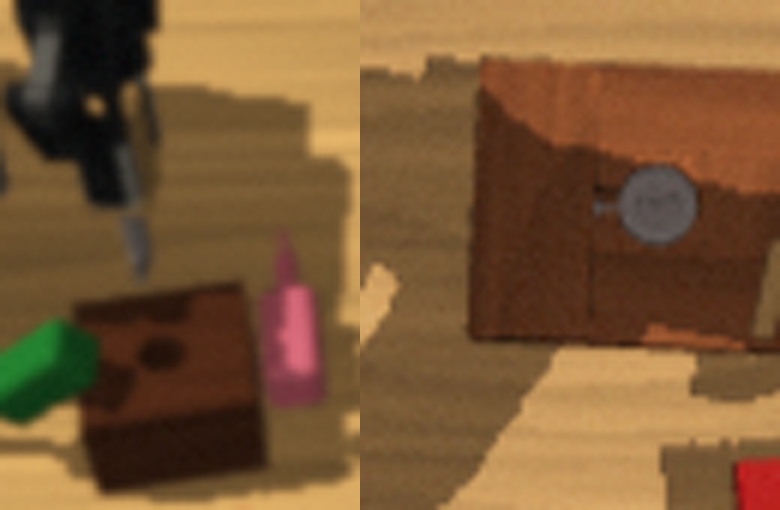

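The left crop shows the driver blade hanging above the block, with the block's hole at about (157,187). Green and pink look nearer to the block than before, so I check their history in the saved pictures.

Run:
```python
from h import *
for n in['s0','s1','s2','s3','s4','s5','s6','t0','t1','t3','t6']:
    h=cv2.cvtColor(cv2.imread(f'pics/{n}.png'),cv2.COLOR_BGR2HSV);r=[]
    for lo,hi in(((150,60,60),(174,255,255)),((50,120,30),(80,255,255))):
        v,u=np.nonzero(cv2.inRange(h,lo,hi));r.append((len(u),round(u.mean(),1),round(v.mean(),1),u.min(),u.max(),v.min(),v.max()) if len(u) else None)
    print(n,'pink',r[0],'green',r[1])
```

```text
s0 pink None green (219, np.float64(117.5), np.float64(183.3), np.int64(108), np.int64(282), np.int64(61), np.int64(201))
s1 pink None green (217, np.float64(115.4), np.float64(184.9), np.int64(108), np.int64(121), np.int64(175), np.int64(201))
s2 pink None green (234, np.float64(134.7), np.float64(192.4), np.int64(121), np.int64(145), np.int64(184), np.int64(203))
s3 pink None green (234, np.float64(134.8), np.float64(192.4), np.int64(121), np.int64(145), np.int64(184), np.int64(203))
s4 pink None green (235, np.float64(134.7), np.float64(192.4), np.int64(121), np.int64(145), np.int64(184), np.int64(203))
s5 pink None green (233, np.float64(134.7), np.float64(192.3), np.int64(121), np.int64(145), np.int64(184), np.int64(203))
s6 pink None green (237, np.float64(134.9), np.float64(190.7), np.int64(121), np.int64(149), np.int64(46), np.int64(203))
t0 pink (33, np.float64(335.1), np.float64(237.8), np.int64(329), np.int64(338), np.int64(235), np.int64(241)) green (101, np.float64(379.0), np.float64(205.4), np.int64(240), np.int64(386), np.int64(200), np.int64(321))
t1 pink (33, np.float64(334.4), np.float64(237.7), np.int64(329), np.int64(338), np.int64(235), np.int64(241)) green (99, np.float64(380.4), np.float64(204.2), np.int64(374), np.int64(386), np.int64(200), np.int64(208))
t3 pink (25, np.float64(325.9), np.float64(215.7), np.int64(323), np.int64(330), np.int64(209), np.int64(224)) green (161, np.float64(363.1), np.float64(202.1), np.int64(354), np.int64(375), np.int64(197), np.int64(207))
t6 pink (25, np.float64(325.4), np.float64(215.4), np.int64(322), np.int64(329), np.int64(209), np.int64(224)) green None
```

Run:
```python
from h import *
s,t=cv2.imread('pics/s3.png'),cv2.imread('pics/t3.png')
c=lambda i,x,y,w,h,k=7: cv2.resize(i[y:y+h,x:x+w],(w*k,h*k),interpolation=cv2.INTER_CUBIC)
cv2.imwrite('pics/c7.png',np.hstack([c(s,115,150,65,70),c(t,312,180,65,70)][:2])[:, :])
```

```text
(no output)
```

View pics/c7.png

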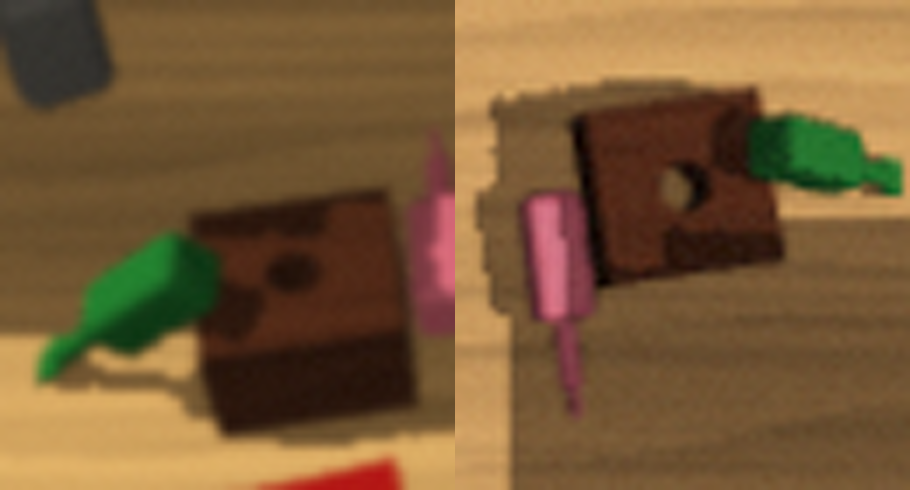

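The green look-alike is leaning against the block's -y side with its handle end over the edge, and the pink one lies beside the block. Both tipped between 5 and 8.6 s. The hole is clear: scene (156.4,188.1), top (344.4,206.3). Both look-alikes are to be left alone, so I leave them. I compute the hole position and the clearance.

Run:
```python
from h import *
a=grab('scene');b=grab('top')
h=((156.4,188.1),(344.4,206.3))
print('hole',two(a,h[0],b,h[1]),onz(a,*h[0],.044),onz(b,*h[1],.044))
# green handle end: scene (145,186), top (354.2,199.5)
print('green end',two(a,(145.3,187),b,(354,200)))
print('tip seen scene at z=.1:',onz(a,152.9,175.9,.1))
step((.5166,-.2755,.115),1.448)
```

```text
hole (array([ 0.51543853, -0.27750866,  0.0402233 ]), np.float64(0.0015056672897291476)) [ 0.51884945 -0.27730753  0.044     ] [ 0.51515566 -0.27598383  0.044     ]
green end (array([ 0.53276836, -0.30040076,  0.06427056]), np.float64(0.0005038793344769667))
tip seen scene at z=.1: [ 0.52907206 -0.27587006  0.1       ]
at [ 0.5198 -0.2747  0.1556] [3.1292 0.0038 1.448 ] q6 -0.427 F [ 0.3  0.7 -2.1] T [-0.    -0.006  0.047] w 0.0254
shift [-0.0011, -0.0036, 0.0406] rot [0.0124, 0.0038, 0.0]
```

Call:
{"name": "move_arm", "arguments": {"series": [-1,-0.001,-0.0035,0.03,0.012,0.004,0,-1,0,0,0,0,0,0]}}

```text
time: 27.9
ee_pos: [0.5186, -0.2747, 0.1285]
eef_rot: [3.136, 0.001, 1.447]
force: [-0.1, -0.6, -1.0]
grip_width: 0.0257
```

```bash
python3 -c "
from h import *
step((.5168,-.2755,.105),1.448)"
```

```text
at [ 0.5186 -0.2747  0.1285] [3.1359e+00 1.4000e-03 1.4472e+00] q6 -0.427 F [-0.1 -0.6 -1. ] T [ 0.026  0.054 -0.005] w 0.0257
shift [-0.001, -0.0018, 0.0235] rot [0.0057, 0.0014, -0.0008]
```

Call:
{"name": "move_arm", "arguments": {"series": [-1,-0.001,-0.0018,0.015,0.006,0.001,0,-1,0,0,0.005,0,0,0,-1,0,0,0,0,0,0]}}

```text
time: 28.28
ee_pos: [0.5186, -0.2757, 0.1111]
eef_rot: [3.137, 0.003, 1.447]
force: [-0.3, 0.3, -0.9]
grip_width: 0.0251
```

```bash
python3 -c "
from h import *
step((.5168,-.2755,.095),1.448)"
```

```text
at [ 0.5186 -0.2757  0.1111] [3.1366e+00 2.6000e-03 1.4469e+00] q6 -0.428 F [-0.3  0.3 -0.9] T [0.023 0.019 0.029] w 0.0251
shift [0.0001, -0.0019, 0.0161] rot [0.005, 0.0026, -0.0011]
```

Call:
{"name": "move_arm", "arguments": {"series": [-1,0,-0.002,0.008,0.005,0.002,0,-1,0,0,0.008,0,0,0]}}

```text
time: 28.52
ee_pos: [0.5171, -0.2758, 0.0955]
eef_rot: [3.14, 0.001, 1.447]
force: [0.3, -0.1, -0.6]
grip_width: 0.0256
```

Call:
{"name": "move_arm", "arguments": {"series": [-1,0,0,0.007,0,0,0]}}

```text
time: 28.65
ee_pos: [0.517, -0.2758, 0.0878]
eef_rot: [3.14, 0.001, 1.447]
force: [-0.5, -0.9, -0.8]
grip_width: 0.0251
```

Call:
{"name": "move_arm", "arguments": {"series": [-1,0,0,0.007,0,0,0]}}

```text
time: 28.78
ee_pos: [0.5169, -0.2758, 0.0802]
eef_rot: [3.14, 0.001, 1.447]
force: [0.1, 0.1, -0.5]
grip_width: 0.0254
```

Call:
{"name": "move_arm", "arguments": {"series": [-1,0,0,0.007,0,0,0]}}

```text
time: 28.9
ee_pos: [0.5169, -0.2758, 0.0725]
eef_rot: [3.141, 0.001, 1.447]
force: [0.1, -0.8, -1.3]
grip_width: 0.0257
```

In the hole with no contact. Down to the rest height.

Call:
{"name": "move_arm", "arguments": {"series": [-1,0,0,0.007,0,0,0]}}

```text
time: 29.02
ee_pos: [0.5169, -0.2758, 0.065]
eef_rot: [3.141, 0.001, 1.447]
force: [-0.1, 0.5, -0.8]
grip_width: 0.0255
```

Call:
{"name": "move_arm", "arguments": {"series": [-1,0,0,0.005,0,0,0]}}

```text
time: 29.15
ee_pos: [0.5168, -0.2757, 0.0593]
eef_rot: [3.141, 0.001, 1.447]
force: [0.5, -0.3, -0.8]
grip_width: 0.0255
```

Call:
{"name": "move_arm", "arguments": {"series": [-1,0,0,0.0025,0,0,0]}}

```text
time: 29.28
ee_pos: [0.5167, -0.2757, 0.0564]
eef_rot: [3.141, 0.001, 1.447]
force: [-0.3, 0.3, -1.0]
grip_width: 0.025
```

Call:
{"name": "move_arm", "arguments": {"series": [-1,0,0,0.0015,0,0,0]}}

```text
time: 29.4
ee_pos: [0.5169, -0.2758, 0.0563]
eef_rot: [3.141, 0.001, 1.447]
force: [-6.9, 4.4, 12.1]
grip_width: 0.0253
```

Call:
{"name": "move_arm", "arguments": {"series": [-1,0,0,-0.0005,0,0,0,0.2,0,0,0,0,0,0,0.2,0,0,0,0,0,0,0.2,0,0,0,0,0,0]}}

```text
time: 29.9
ee_pos: [0.5175, -0.2762, 0.0577]
eef_rot: [3.139, 0.002, 1.447]
force: [-0.8, 0.4, -0.6]
grip_width: 0.0516
```

Call:
{"name": "move_arm", "arguments": {"series": [0.2,0,0,-0.02,0,0,0,0.2,0,0,-0.03,0,0,0,0.2,0,0,-0.05,0,0,0,0.2,0,0,-0.05,0,0,0,0.2,-0.06,0,-0.01,0,0,0]}}

```text
time: 30.52
ee_pos: [0.5106, -0.3333, 0.2291]
eef_rot: [3.135, 0.003, 1.452]
force: [1.0, -0.8, 0.8]
grip_width: 0.0515
```

Call:
{"name": "move_arm", "arguments": {"series": [0.2,0.05,0,-0.01,0,0,0,0.2,0.055,0.01,0,0,0,0,0.2,0.055,-0.01,0,0,0,0,0.2,0.055,-0.01,0,0,0,0,0.2,0,0,0,0,0,0]}}

```text
time: 31.15
ee_pos: [0.5261, -0.121, 0.2459]
eef_rot: [3.127, 0.006, 1.438]
force: [-0.4, -1.0, 1.0]
grip_width: 0.0515
```

Run:
```python
from h import *
a=grab('scene','s8');b=grab('top','t8');q(1);print(bot.get_obs()['time'])
s,t=cv2.imread('pics/s8.png'),cv2.imread('pics/t8.png')
c=lambda i,x,y,w,h,k=4: cv2.resize(i[y:y+h,x:x+w],(w*k,h*k),interpolation=cv2.INTER_CUBIC)
cv2.imwrite('pics/c8.png',np.vstack([c(s,115,145,195,70),c(t,205,145,195,75)]))
```

```text
Tz [-0.017] tau6 [0.0675] F [-0.2 -0.4  0.4] yaw 1.4343 p [ 0.5262 -0.124   0.2456]
31.25
```

View pics/c8.png

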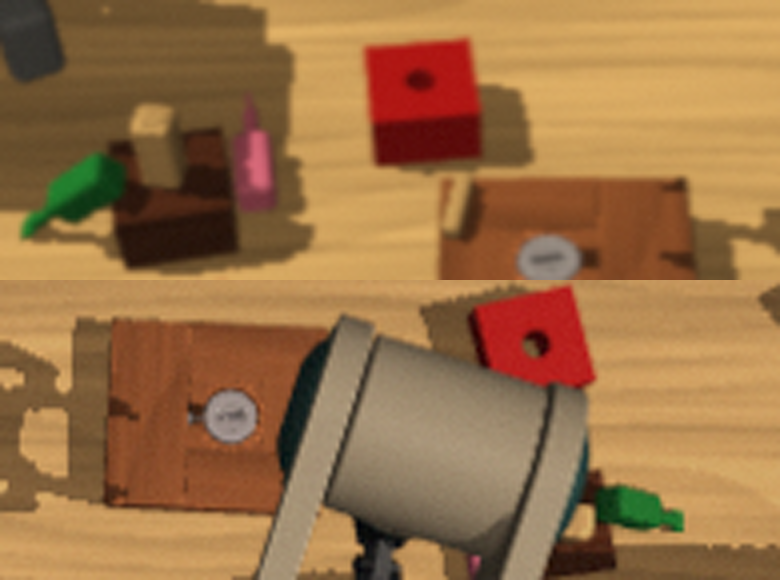

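The driver stands in its block again with its handle at about scene pixel (154,181). The boards are flush, the stick and the red blocks are in place, and the gripper is clear. I hand in.

```bash
python3 -c "
from h import *
print(bot.hand_in())"
```

```text
the job is handed in; nothing more can be done
None
```

The cam joint is closed and firmly tight and the driver is back in its block, but the green and pink look-alike drivers tipped over during the job. I handed in at about 31 s of the 72 s allowed.

**What I did:**
- **Small board:** I pushed it in about 28 mm until it bottomed. The stop was clear, and the force at the end was 17 N.
- **Tightening:** I seated the driver in the cam's slot, feeling the bottom at the expected height, and turned clockwise. The torque stayed flat while the gap was being drawn in, then rose.
- **Where I stopped:** I stopped at about 0.13 N m over free turning, which is a pull of about 16 N, in the middle of the firm range.
- **Driver:** I lifted it out and lowered it into the block until it rested on the top, then released it and backed away.

**Last checks:**
- **Confirmed:** The pictures show the boards flush, the slot turned across and the driver standing in its block. The dowel stick and the red blocks near it look in place. I did not check the other bystanders again at the end.
- **Green and pink drivers:** They were upright at 5 s and down by 8.6 s, while I was fetching the driver. Green now leans on the block and pink lies beside it. I calculated several centimetres of clearance and felt no contact, but I cannot rule out that I caused it. I left them where they fell, since they were to be left alone.
- **Cam angle disagrees:** The pictures put the cam at about 1.3 to 1.4 rad. The driver's turn, less the play in the slot, suggests about 1.5. I relied on the torque, where the wrist sensor and the last joint's torque agreed.

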